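Block a rack pusher with the transit spacer that fits

ROBOT

A 6-joint arm with a two-finger parallel gripper is mounted at the origin on the work surface. World frame = base frame: x ahead of the robot, y to its left, z up, the work surface at z = 0. Lengths are in m, angles in rad, forces in N, time in s.
With the tool pointing down it reaches from about 0.35 to 0.775 m from the base axis. Payload 7.3 kg.
Tool frame: the origin (TCP) lies at the centre of the arm's flange, where the gripper is bolted on; the fingertips stand 178 mm ahead of it and the grasp point (between the pads) lies 159 mm ahead of it; z points along the fingers, y is the line along which they close (so a half turn about z gives the same grasp; the last joint's range is limited). The gripper opens to 92 mm and grips with 3 to 60 N. Pads are 19 mm wide; open, the fingers measure 130 mm over their backs; the gripper's body (75 mm by 190 mm) begins 47 mm behind the grasp point.
Start: joints at [1.1, 0.342, 1.524, -0, 1.275, -0.146], TCP at [0.168, 0.498, 0.405] pointing down, gripper open.
Joint ranges: [-2.53, 2.53], [-0.77, 2.02], [0.04, 2.7], [-1, 4.14], [0.28, 2.66], [-3.11, 3.11]. Speed limits (rad/s): [2.57, 2.57, 3.14, 3.14, 3.14, 3.14].

INTERFACE

Orientations are given as [roll, pitch, yaw] about the fixed x, y, z axes, in that order (R = Rz(yaw) Ry(pitch) Rx(roll)).
In Python, from cell import telemetry, vision, ticket gives the robot as it stands.
- The arm moves only by the shell command python3 -m crank 'ROWS' [FORCE]. ROWS is JSON, a list of rows, each a list of 5 numbers: the gripper command: -1 is shut, 1 is fully open, values between are in proportion, then the shift along the tool's x, y, z in mm, then the turn about the tool's z in rad. In form: [[fingers, dx, dy, dz, roll], ...]. A call has 1 to 12 rows; each row is the pose to reach, as a shift and turn from the pose commanded when the call began, along the tool's axes at that moment; what a row does not reach only later rows make up. A row lasts 1/12 s, in which the tool goes at most 41.7 mm and 7.16 degrees, less where a joint would pass 70% of its speed; a pose out of reach is approached as far as the arm can. A call with a gripper value outside its range is refused whole. The fingers move at their own pace and stop on an object; FORCE is the grip in N (left out, the last holds). Time passes only in rows, so rows that repeat a pose let the fingers close. It gives the time, the measured TCP pose, the force, the opening and the grip force at its end, in the units of the state.
- telemetry.observe(): the state, without advancing time (a new reading comes with each control period).
- vision.read_camera(name): name is "scene" or "top"; returns (picture, depth): 420x560x3 uint8, red, green, blue; 420x560 float32, m along the optical axis (not along the pixel's ray), 0 where there is no reading.
- vision.get_calibration(name): a dict with "camera_matrix" (3x3 intrinsics, pixels), "rvec" (rotation vector, rad) and "tvec" (3), from world to camera coordinates, as OpenCV has them. Camera axes: x right, y down, z forward; pixel columns grow to the right and rows downward; lengths in m; the calibration is good to about 2 mm. A picture is of the moment at which its call begins. get_calibration takes no time and is no camera call.
- ticket.hand_in(): hands the job in; it is judged then, once.
The state is a dict: "time": time; "qpos": joint angles; "qvel": joint speeds; "joint_efforts": joint torques, N m; "tool_pos": TCP position; "tool_rot": TCP orientation; "contact_force": force on the tool from outside, world axes, zero at the start; "torque": the same for the moment, N m; "opening": finger opening in m; "grip_force": force on a finger pad.
Only numpy, scipy, OpenCV 4.12 (cv2) and the standard library are available. Lean on these libraries where they do the work, as an engineer would, in place of code of your own. Each camera call takes 0.05 s, during which the arm holds its last target. There are 200 camera calls.

TASK

The tube loader is about to be moved, so block its rack pusher for transport: between the white pusher and the orange sprung buffer goes the one transit spacer that fits snugly, neither loose nor refusing to go in, and it must stand fully down on the deck, gripped by the spring. Try the spacers by feel without forcing them, and leave the ones that do not fit standing in their stand. Leave the tube rack, the bottle and the mouse alone.

Things in the scene. Friction and masses are not known exactly. Their poses are not given: they have to be found in the camera images.
- loader: tube-rack loader fixed on the bench: dark box 240 mm (x) x 400 mm (y) x 55 mm high, grey deck on top, rack lane along its y. Origin: centre of its underside, z up. Lane guides 16 mm above the deck at x -107 and +68 mm; guide rod and carriage, 41 mm above the deck, at x +75 to +108. Aluminium end stop block 100 mm wide, 30 mm above the deck, at y +147 to +185, behind the orange buffer
- gap (a point): point on the loader's deck, 55 mm above the bench, below the buffer's face at rest, middle of its width; axes as the loader's. The gap runs from here to -y up to the pusher's face; the spacer goes in from above and stands on the deck in it, thickness along y. At least one of the four always fits
- lane (a point): fixed point on the deck, middle of the lane, 130 mm to -y of gap; says nothing of where the pusher is. Pusher: white upright wall across the lane, x -70 to +60 mm, 12 mm thick, plane, top 45 mm above the deck (15 mm above the buffer). Its face is parked 11 to 22.5 mm to -y of the buffer's resting face, different each time, not reported; a brake holds it up to about 60 N
- buffer: orange sprung pad, 56 mm wide (x), facing the pusher (-y). Origin: on the deck in its face, mid-width; axes as the loader's. Face upright to 12 mm above the deck, then slopes back 6 mm up to 30 mm: a lead-in. Springs back along +y at most 3.6 mm, from 3 N (preload) to 4.2 N, then a hard stop. Thinner spacers stand loose; up to 3.6 mm thicker than the gap slide in with drag; thicker ones stick
- stand: grey open tray fixed on the bench, 220 mm (x) x 64 mm (y) x 24 mm high, walls and floor 4 mm, three cross walls making four compartments at x = -81, -27, +27 and +81 mm, each 50 mm x 56 mm inside. Origin: centre of its underside, z up
- spacer14: transit spacer with blue grip: a white upright plate 14 mm thick (its y), 40 mm wide (x), 50 mm high; on it a blue grip tab 14 mm (y) x 30 mm (x) x 28 mm high; 78 mm high in all, about 0.1 kg. Origin: centre of its underside, z up; a half turn makes no difference. Starts upright in the stand, one per compartment, in any order
- spacer17: transit spacer with yellow grip: a white upright plate 17 mm thick (its y), 40 mm wide (x), 50 mm high; on it a yellow grip tab 14 mm (y) x 30 mm (x) x 28 mm high; 78 mm high in all, about 0.1 kg. Origin: centre of its underside, z up; a half turn makes no difference. Starts upright in the stand, one per compartment, in any order
- spacer20: transit spacer with red grip: a white upright plate 20 mm thick (its y), 40 mm wide (x), 50 mm high; on it a red grip tab 14 mm (y) x 30 mm (x) x 28 mm high; 78 mm high in all, about 0.1 kg. Origin: centre of its underside, z up; a half turn makes no difference. Starts upright in the stand, one per compartment, in any order
- spacer23: transit spacer with green grip: a white upright plate 23 mm thick (its y), 40 mm wide (x), 50 mm high; on it a green grip tab 14 mm (y) x 30 mm (x) x 28 mm high; 78 mm high in all, about 0.1 kg. Origin: centre of its underside, z up; a half turn makes no difference. Starts upright in the stand, one per compartment, in any order
- tube_rack: black tube rack with twelve capped tubes (purple and orange caps), 66 mm x 190 mm, 101 mm high, loose; origin at the centre of its underside. Bystander
- buffer_bottle: reagent bottle with a blue cap, 60 mm in diameter, 130 mm high, loose; origin at the centre of its underside. Bystander
- mouse: black computer mouse, 62 mm x 105 mm, 28 mm high, loose; origin at the centre of its underside. Bystander
Mind the look-alikes: they are no part of the job. What is shaped like the spacer23 but blue or purple is not meant.

How it is judged:
At the end, for the whole second after the job is handed in: One spacer stands upright in the gap, under 3 mm above the deck, within 15 mm of the buffer's middle, and the sprung pad presses on it with over 1.2 N. The other three stand upright in the stand (any compartment). All at rest (((x of spacer14 in the frame of gap between -0.015 and 0.015 m and y of spacer14 in the frame of gap between -0.02 and 0.01 m and z of spacer14 in the frame of gap below 0.003 m and angle between spacer14's own z axis and vertical below 0.08 rad and contact force between spacer14 and buffer above 1.2 N) or (x of spacer17 in the frame of gap between -0.015 and 0.015 m and y of spacer17 in the frame of gap between -0.02 and 0.01 m and z of spacer17 in the frame of gap below 0.003 m and angle between spacer17's own z axis and vertical below 0.08 rad and contact force between spacer17 and buffer above 1.2 N) or (x of spacer20 in the frame of gap between -0.015 and 0.015 m and y of spacer20 in the frame of gap between -0.02 and 0.01 m and z of spacer20 in the frame of gap below 0.003 m and angle between spacer20's own z axis and vertical below 0.08 rad and contact force between spacer20 and buffer above 1.2 N) or (x of spacer23 in the frame of gap between -0.015 and 0.015 m and y of spacer23 in the frame of gap between -0.02 and 0.01 m and z of spacer23 in the frame of gap below 0.003 m and angle between spacer23's own z axis and vertical below 0.08 rad and contact force between spacer23 and buffer above 1.2 N)) and ((x of spacer14 in the frame of stand between -0.11 and 0.11 m and y of spacer14 in the frame of stand between -0.031 and 0.031 m and z of spacer14 in the frame of stand below 0.01 m and angle between spacer14's own z axis and vertical below 0.15 rad) or contact force between spacer14 and buffer above 1.2 N) and ((x of spacer17 in the frame of stand between -0.11 and 0.11 m and y of spacer17 in the frame of stand between -0.031 and 0.031 m and z of spacer17 in the frame of stand below 0.01 m and angle between spacer17's own z axis and vertical below 0.15 rad) or contact force between spacer17 and buffer above 1.2 N) and ((x of spacer20 in the frame of stand between -0.11 and 0.11 m and y of spacer20 in the frame of stand between -0.031 and 0.031 m and z of spacer20 in the frame of stand below 0.01 m and angle between spacer20's own z axis and vertical below 0.15 rad) or contact force between spacer20 and buffer above 1.2 N) and ((x of spacer23 in the frame of stand between -0.11 and 0.11 m and y of spacer23 in the frame of stand between -0.031 and 0.031 m and z of spacer23 in the frame of stand below 0.01 m and angle between spacer23's own z axis and vertical below 0.15 rad) or contact force between spacer23 and buffer above 1.2 N) and linear speed of each of spacer14, spacer17, spacer20, spacer23 below 0.01 m/s); the robot touches nothing.
It fails at once if a spacer is forced: it presses on the loader (deck, pusher or buffer) with more than 60 N (contact force between any of spacer14, spacer17, spacer20, spacer23 and loader above 60 N).
It fails at once if the robot itself presses on the loader with more than 20 N (contact force between any of the fingers, the arm and loader above 20 N).
It fails at once if the tube rack is pushed more than 20 mm or tipped (distance of tube_rack from where it was at the start of the episode above 0.02 m or angle between tube_rack's own z axis and vertical above 0.3 rad).
It fails at once if the bottle is pushed more than 20 mm or tipped (distance of buffer_bottle from where it was at the start of the episode above 0.02 m or angle between buffer_bottle's own z axis and vertical above 0.3 rad).
It fails at once if the mouse is pushed more than 20 mm or tipped (distance of mouse from where it was at the start of the episode above 0.02 m or angle between mouse's own z axis and vertical above 0.3 rad).
It also fails if it takes over 72 s, if anything falls off the work surface, if the arm or the gripper's body presses on something with over 40 N, if the wrist force passes 120 N, or if a joint passes its speed limit or range.

## Working session

There is one attempt and no reset: what is moved stays moved. The work goes in short steps, Python scripts to look and compute and a shell command to move; the robot and the scene stay as the last step left them, time stands still between calls to the robot, and variables do not carry over. Pictures are saved under pics/ and viewed, at most 10 in all, crops included, and the job is handed in when it is done.

```bash
mkdir -p pics; cat > h.py <<'E'
import numpy as np,cv2
from cell import telemetry,vision,ticket
def cal(n):
    c=vision.get_calibration(n);K=np.array(c["camera_matrix"],float);R=cv2.Rodrigues(np.array(c["rvec"],float))[0];t=np.array(c["tvec"],float).ravel();return K,R,t
def pts(n,d):
    K,R,t=cal(n);v,u=np.indices(d.shape)
    c=np.stack([(u-K[0,2])/K[0,0]*d,(v-K[1,2])/K[1,1]*d,d],-1)
    return (c-t)@R
def ray(n,u,v,z):
    K,R,t=cal(n);o=-R.T@t;d=R.T@np.array([(u-K[0,2])/K[0,0],(v-K[1,2])/K[1,1],1]);return o+d*(z-o[2])/d[2]
E
python3 - <<'E'
from h import *
for n in("scene","top"):
    p,d=vision.read_camera(n);np.savez(n+".npz",p=p,d=d)
    cv2.imwrite(f"pics/{n}1.png",p[:,:,::-1]);K,R,t=cal(n);print(n,K[0,0],-R.T@t,R[2])
s=telemetry.observe();print(s)
E
```

```text
scene 486.50429051652185 [0.95105267 0.62820093 0.93283348] [-0.39181843 -0.44952929 -0.80274637]
top 395.4903925991735 [0.3995589  0.14184377 0.79976846] [ 0.19359009  0.00658183 -0.98106042]
{'time': 0.1, 'qpos': array([ 1.09999476e+00,  3.42671274e-01,  1.52492735e+00,  1.03333001e-05,
        1.27537013e+00, -1.46017815e-01]), 'qvel': array([ 0.00143542, -0.0005072 , -0.00215771, -0.00025151,  0.00117699,
        0.00072427]), 'joint_efforts': array([ 6.49052508e-04, -4.32003593e+01, -2.44692242e+01,  7.19549507e-02,
        5.25904913e-02, -3.07126118e-05]), 'tool_pos': array([0.16746361, 0.49745457, 0.40410277]), 'tool_rot': array([-3.14023263e+00, -2.09998605e-04,  2.81680574e+00]), 'contact_force': array([-0.45905104,  0.42466661, -0.17049611]), 'torque': array([-0.0220186 , -0.01628437,  0.09509423]), 'grip_force': 0.0, 'opening': 0.09196626317986653}
```

View pics/scene1.png

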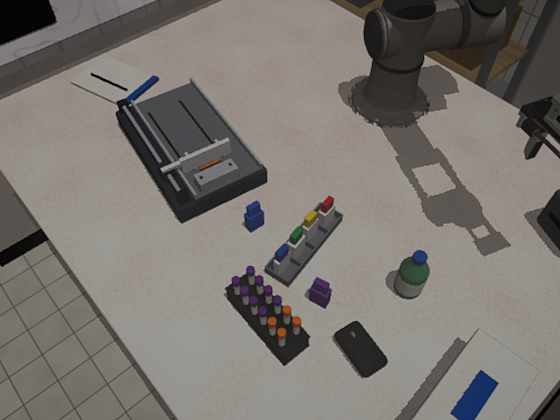

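View pics/top1.png

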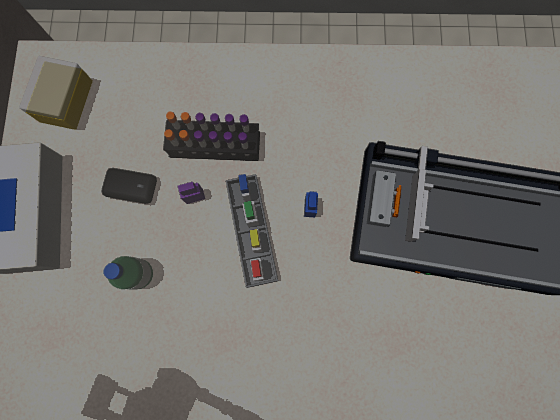

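The scene view shows the loader at about (195,150), with the orange buffer at (210,163). The stand is at (305,245).

In the top view there are five candidates with a blue or purple look-alike among them:
- The tabs in the stand are blue (243,185), green (249,211), yellow (255,240) and red (257,268). These four fit the description.
- The lone blue block at (311,204) and the purple one at (190,192) stand on the bench outside the stand, so they are look-alikes.

Next I'll confirm this in an enlarged crop and measure.

```bash
python3 - <<'E'
from h import *
z=np.load("top.npz");p,d=z["p"],z["d"];X=pts("top",d)
a=cv2.resize(p[165:295,220:330],None,fx=4,fy=4,interpolation=2)[:,:,::-1]
b=cv2.resize(p[150:280,360:450],None,fx=4,fy=4,interpolation=2)[:,:,::-1]
cv2.imwrite("pics/crop1.png",np.hstack([a,b]))
hsv=cv2.cvtColor(p,cv2.COLOR_RGB2HSV);H,S,V=cv2.split(hsv)
def rep(name,m,zr):
    m=m&(X[...,2]>zr[0])&(X[...,2]<zr[1])
    m=cv2.morphologyEx(m.astype(np.uint8),cv2.MORPH_OPEN,np.ones((2,2)))
    n,l,st,c=cv2.connectedComponentsWithStats(m)
    for i in range(1,n):
        if st[i,4]<15: continue
        r=cv2.minAreaRect((X[l==i][:,:2]*1000).astype(np.float32))
        print(name,c[i].round(0),st[i,4],"med",np.median(X[l==i],0).round(4),"rect",np.round(r[0],1),np.round(r[1],1),round(r[2],1))
for nm,lo,hi in(("red",0,6),("yellow",20,33),("green",45,80),("blue",100,122)):
    rep(nm,(H>=lo)&(H<=hi)&(S>130)&(V>60),(.074,.09))
rep("orange",(H>=5)&(H<=20)&(S>150),(.05,.1))
rep("pusherTop",(S<60)&(V>120),(.094,.107))
rep("stoptop",(S<60),(.080,.089))
rep("deck",(S<90),(.048,.061))
rep("stand",(S<90),(.018,.028))
E
```

```text
red [256. 269.] 123 med [0.4373 0.1892 0.0807] rect [437.7 189.4] [28.1 12.7] 7.3
yellow [255. 238.] 123 med [0.4934 0.1928 0.0808] rect [496. 194.] [32.1 12.6] 9.2
green [251. 205.] 17 med [0.557  0.2028 0.0801] rect [558.2 204.1] [18.   3.9] 12.1
blue [244. 183.] 99 med [0.5982 0.2167 0.081 ] rect [506.7 186.5] [231.5  16.2] 18.6
blue [  8. 205.] 834 med [0.549  0.6557 0.0806] rect [458.4 425.5] [571.1  97.6] 68.6
blue [313. 200.] 111 med [0.569  0.0863 0.0769] rect [571.1  84.3] [32.8 15.9] 0.1
orange [398. 202.] 142 med [ 0.5659 -0.072   0.078 ] rect [485.9  14.6] [ 41.4 304.7] 41.9
pusherTop [421. 195.] 537 med [ 0.574  -0.1088  0.0984] rect [495.8 -32.2] [114.4 381. ] 45.7
stoptop [381. 149.] 63 med [ 0.6681 -0.0407  0.0862] rect [672.9 -44.5] [14.4 32.4] 59.9
stoptop [383. 198.] 1079 med [ 0.5712 -0.0434  0.0841] rect [497.5  12.3] [ 83. 314.] 51.9
stoptop [135. 272.] 101 med [0.4268 0.4053 0.0825] rect [405.3 281.4] [276.4  40.3] 79.4
deck [71. 96.] 133 med [0.7838 0.5814 0.0523] rect [589.9 389.7] [618.2  92.1] 44.0
deck [178. 128.] 20 med [0.7188 0.3558 0.0481] rect [720.9 
[... 2320 characters left out ...]
428.1  81.6] 63.1
stand [262. 211.] 188 med [0.557  0.184  0.0215] rect [517.2 177.7] [245.7  18.6] 14.4
stand [232. 193.] 104 med [0.593  0.2486 0.0205] rect [506.4 204.7] [245.4  35.1] 22.3
stand [ 56. 202.] 54 med [0.5672 0.6023 0.0189] rect [569.3 602.4] [45.5  3.7] 3.5
stand [239. 245.] 151 med [0.4882 0.2281 0.0215] rect [464.3 212.5] [185.6  47.6] 33.1
stand [ 55. 239.] 131 med [0.492  0.5948 0.0196] rect [428.7 384.4] [480.4  89.5] 72.6
stand [273. 271.] 89 med [0.4331 0.1584 0.0208] rect [442.  158.3] [24.3 65.1] 79.4
stand [256. 257.] 21 med [0.4649 0.1947 0.0171] rect [465.  195.5] [ 2.1 18.9] 12.9
stand [252. 284.] 54 med [0.41   0.2021 0.0207] rect [405.  179.9] [76.1 15.9] 73.8
```

View pics/crop1.png

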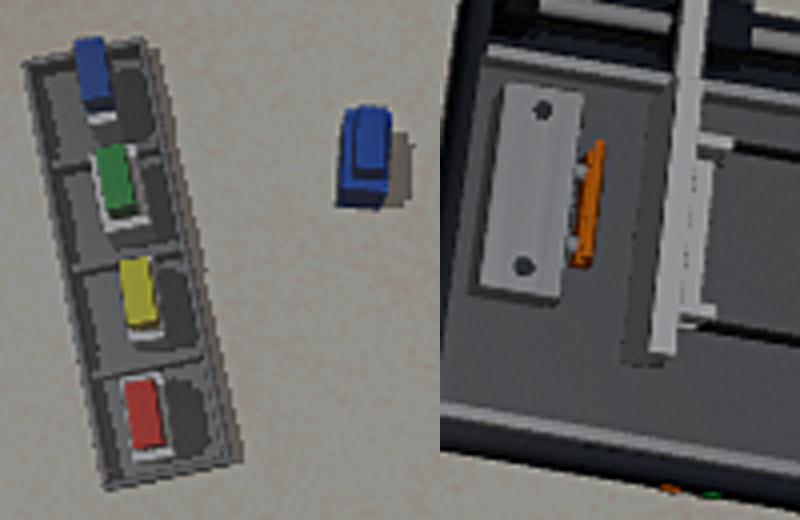

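The crop confirms it: the blue, green, yellow and red tabs stand in the tray, and the lone blue block is outside it. The gap between the pusher wall and the orange pad is visible on the right. Next I'll refine the axes and the gap.

```bash
python3 - <<'E'
from h import *
z=np.load("top.npz");p,d=z["p"],z["d"];X=pts("top",d)
hsv=cv2.cvtColor(p,cv2.COLOR_RGB2HSV);H,S,V=cv2.split(hsv)
def line(P):
    vx,vy,x,y=cv2.fitLine(P.astype(np.float32),cv2.DIST_HUBER,0,1e-4,1e-4).ravel();return vx,vy,x,y
u,v=np.meshgrid(np.arange(560),np.arange(420))
# pusher top edges: bright runs per row, cast on z=.100 ; stop block edges z=.085
g=cv2.cvtColor(p,cv2.COLOR_RGB2GRAY).astype(int)
E={}
L=[];Rr=[]
for r in range(172,236):
    c=slice(405,432);row=g[r,c];gr=np.diff(row)
    i=gr.argmax();L.append(ray("top",405+i+.5,r,.1)[:2])
L=np.array(L);l=line(L);print("pusher face edge",l, "ang",np.degrees(np.arctan2(l[1],l[0])))
om=(H>=4)&(H<=20)&(S>150)&(u>385)&(u<410)
vv,uu=np.nonzero(om);print("orange px",uu.min(),uu.max(),vv.min(),vv.max())
# right edge of orange = face corner at z=.067(12mm), left edge = top back
Er=[ray("top",uu[vv==r].max()+.5,r,.067)[:2] for r in range(vv.min()+2,vv.max()-1)]
El=[ray("top",uu[vv==r].min()-.5,r,.085)[:2] for r in range(vv.min()+2,vv.max()-1)]
for n,e in(("face",Er),("back",El)):
    q=line(np.array(e));print(n,q,np.degrees(np.arctan2(q[1],q[0])))
for r in (vv.min(),vv.max()): print("end",r,ray("top",np.median(uu[vv==r]),r,.08).round(4))
gl=np.array([[.4538,-.0692],[.4384,-.1729],[.4269,-.2449],[.4109,-.3426]]);q=line(gl);a=np.arctan2(q[1],q[0]);print("lane ang",np.degrees(a)%180)
# gap along loader y
yaw=(a%np.pi)-np.pi/2;ey=np.array([-np.sin(yaw),np.cos(yaw)]);ex=np.array([ey[1],-ey[0]])
print("yaw",yaw,"face y",np.median(np.array(Er)@ey),"pusher y",np.median(L@ey),"back y",np.median(np.array(El)@ey),"buf mid x",np.median(np.array(Er)@ex))
sb=(X[...,2]>.080)&(X[...,2]<.09)&(S<60)&(u>368)&(u<395)&(v>168)&(v<228)
r=X[sb][:,:2];print("stop x",np.percentile(r@ex,[3,50,97]),"y",np.percentile(r@ey,[3,50,97]))
# stand & tabs
for nm,lo,hi,b in(("red",0,6,(240,290)),("yellow",20,33,(225,256)),("green",45,80,(195,225)),("blue",100,122,(170,198))):
    m=((H>=lo)&(H<=hi)&(S>110)&(u>225)&(u<275)&(v>b[0])&(v<b[1])).astype(np.uint8)
    c=cv2.findContours(m,0,1)[0];c=max(c,key=cv2.contourArea)
    R=cv2.minAreaRect(np.array([ray("top",*q[0],.082)[:2]*1000 for q in c],np.float32))
    print(nm,R, np.median(X[m>0],0).round(4))
# orange in scene, pusher
E
```

```text
pusher face edge (np.float32(0.98804694), np.float32(-0.15415315), np.float32(0.54366267), np.float32(-0.09489329)) ang -8.867685
orange px 393 404 157 216Traceback (most recent call last):
  File "<stdin>", line 18, in <module>
    return umr_maximum(a, axis, None, out, keepdims, initial, where)
ValueError: zero-size array to reduction operation maximum which has no identity
```

```bash
python3 - <<'E'
from h import *
z=np.load("top.npz");p,d=z["p"],z["d"];X=pts("top",d)
hsv=cv2.cvtColor(p,cv2.COLOR_RGB2HSV);H,S,V=cv2.split(hsv)
u,v=np.meshgrid(np.arange(560),np.arange(420))
yaw=np.radians(-8.87);ey=np.array([-np.sin(yaw),np.cos(yaw)]);ex=np.array([ey[1],-ey[0]])
g=cv2.cvtColor(p,cv2.COLOR_RGB2GRAY).astype(int)
L=np.array([ray("top",405+np.diff(g[r,405:432]).argmax()+.5,r,.1)[:2] for r in range(172,236)])
print("pusher y",np.percentile(L@ey,[10,50,90]))
om=(H>=4)&(H<=20)&(S>150)&(u>385)&(u<410)&(v>178)&(v<222)
vv,uu=np.nonzero(om);rs=[r for r in range(vv.min()+2,vv.max()-1) if (vv==r).any()]
for zz in(.055,.067): 
    Er=np.array([ray("top",uu[vv==r].max()+.5,r,zz)[:2] for r in rs]);print("face y",zz,np.percentile(Er@ey,[10,50,90]))
El=np.array([ray("top",uu[vv==r].min()-.5,r,.085)[:2] for r in rs]);print("back y",np.percentile(El@ey,[10,50,90]))
P=np.array([ray("top",a,b,.08)[:2] for a,b in zip(uu,vv)])@ex;print("buf x",P.min(),P.max())
sb=(X[...,2]>.080)&(X[...,2]<.09)&(S<60)&(u>368)&(u<395)&(v>168)&(v<228)
r=X[sb][:,:2];print("stop x",np.percentile(r@ex,[3,50,97]),"y",np.percentile(r@ey,[3,50,97]))
for nm,lo,hi,b in(("red",0,6,(240,290)),("yellow",20,33,(225,256)),("green",45,80,(195,225)),("blue",100,122,(170,198))):
    m=((H>=lo)&(H<=hi)&(S>110)&(u>225)&(u<275)&(v>b[0])&(v<b[1])).astype(np.uint8)
    c=max(cv2.findContours(m,0,1)[0],key=cv2.contourArea)
    R=cv2.minAreaRect(np.array([ray("top",*q[0],.082)[:2]*1000 for q in c],np.float32))
    print(nm,np.round(R[0],1),np.round(R[1],1),round(R[2],1))
# scene: pusher top front edge & buffer face via depth
z=np.load("scene.npz");p,d=z["p"],z["d"];X=pts("scene",d);H,S,V=cv2.split(cv2.cvtColor(p,cv2.COLOR_RGB2HSV))
A=X[...,:2]@ex;B=X[...,:2]@ey;Z=X[...,2]
m=(A>.535)&(A<.62)&(B>-.06-.14)&(B<.06);
k=m&(Z>.088)&(Z<.094)&(S<60);print("scene pusher face y",np.percentile(B[k],[10,50,90]),k.sum())
k=m&(H>=4)&(H<=20)&(S>120);print("scene orange z,y",k.sum(),np.percentile(Z[k],[5,50,95]),np.percentile(B[k],[5,50,95]),np.percentile(A[k],[2,98]))
E
```

```text
pusher y [-0.01062054 -0.00993699 -0.00923372]
face y 0.055 [0.00694019 0.00775018 0.00842103]
face y 0.067 [0.01007915 0.01087609 0.01153612]
back y [0.02228263 0.02447002 0.0254451 ]
buf x 0.5412251307342834 0.6024002041383968
stop x [0.52588454 0.57230479 0.62031779] y [0.02929493 0.04742656 0.06504228]
red [438.6 190.2] [30.1 13.9] 11.2
yellow [493.5 194.4] [31.8 13.8] 10.9
green [547.9 206.8] [28.7 12.7] 12.7
blue [599.4 219.1] [28.8 13.2] 10.9
scene pusher face y [-0.01359576 -0.01062007  0.05066196] 98
scene orange z,y 81 [0.05506167 0.08310919 0.08695797] [-0.01290895  0.01682013  0.02036453] [0.54314774 0.59895004]
```

Estimated gap is 20–21 mm, so green (23 mm) is the likeliest fit and I'll try it first. A planner script will work out the tool-axis shifts.

```bash
cat > go.py <<'E'
import sys
from h import *
# go.py x y z closing_angle_deg : shift in tool axes (mm) and roll
from scipy.spatial.transform import Rotation as Rn
s=telemetry.observe();T=Rn.from_euler("xyz",s["tool_rot"]).as_matrix()
x,y,z,c=map(float,sys.argv[1:])
d=T.T@(np.array([x,y,z])-s["tool_pos"])*1000
cur=np.degrees(np.arctan2(T[1,1],T[0,1]));dr=(c-cur+90)%180-90
print("t",s["time"],"pos",s["tool_pos"].round(4),"F",s["contact_force"].round(2),"close ang",round(cur,2),"-> d",d.round(1),"roll",round(-np.radians(dr),4))
E
python3 go.py .548 .207 .30 100.4
```

```text
t 0.1 pos [0.1675 0.4975 0.4041] F [-0.46  0.42 -0.17] close ang 71.39 -> d [-453.3 -153.7  104.2] roll -0.5063
```

```bash
python3 -m crank '[[1,-38,-13,9,-0.05],[1,-76,-26,18,-0.1],[1,-114,-39,26,-0.15],[1,-152,-51,35,-0.2],[1,-190,-64,44,-0.25],[1,-228,-77,52,-0.3],[1,-266,-90,61,-0.35],[1,-304,-103,70,-0.4],[1,-342,-116,79,-0.45],[1,-380,-129,88,-0.506],[1,-418,-142,97,-0.506],[1,-453,-154,104,-0.506]]'; python3 go.py .548 .207 .236 100.4; python3 - <<'E'
from h import *
p,d=vision.read_camera("scene");cv2.imwrite("pics/s2.png",cv2.resize(p[130:330,190:450],None,fx=3,fy=3)[:,:,::-1])
E
```

```text
time: 1.1
tool_pos: [0.5491, 0.2052, 0.2996]
tool_rot: [-3.142, -0.001, -2.961]
contact_force: [0.9, 0.2, 0.8]
opening: 0.0919
grip_force: 0.0
t 1.1 pos [0.5491 0.2052 0.2996] F [0.9  0.17 0.82] close ang 100.36 -> d [ 0.7  2.  63.6] roll -0.0007
```

```bash
python3 -m crank '[[1,1,1,20,0],[1,1,1,40,0],[1,1,1,64,0],[1,1,1,64,0],[1,1,1,64,0],[-1,1,1,64,0],[-1,1,1,64,0],[-1,1,1,64,0],[-1,1,1,64,0],[-1,1,1,64,0],[-1,1,1,64,0]]' 25; python3 - <<'E'
from h import *
p,d=vision.read_camera("scene");cv2.imwrite("pics/s3.png",cv2.resize(p[130:330,190:450],None,fx=3,fy=3)[:,:,::-1])
E
```

```text
time: 2.07
tool_pos: [0.5466, 0.2079, 0.2372]
tool_rot: [3.141, 0.001, -2.96]
contact_force: [0.0, -0.1, -0.8]
opening: 0.0564
grip_force: 0.0
```

View pics/s3.png

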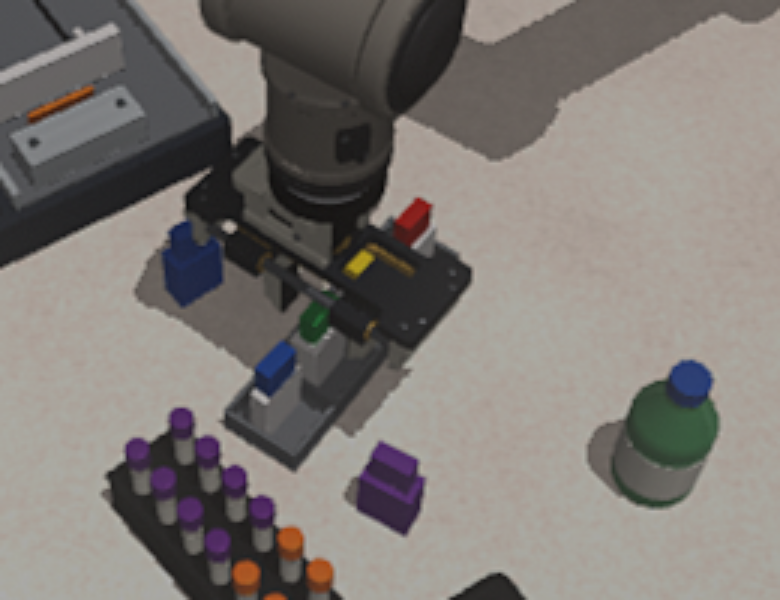

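The picture shows the gripper straddling the green tab at crop (315,322), with the fingers still closing. I'll let them close and then lift.

```bash
python3 -m crank '[[-1,0,0,0,0],[-1,0,0,0,0],[-1,0,0,0,0],[-1,0,0,0,0],[-1,0,0,0,0],[-1,0,0,0,0],[-1,0,0,0,0],[-1,0,0,0,0],[-1,0,0,0,0],[-1,0,0,0,0]]' 25; python3 -m crank '[[-1,0,0,-5,0],[-1,0,0,-30,0],[-1,0,0,-60,0],[-1,0,0,-90,0],[-1,0,0,-110,0],[-1,0,0,-110,0]]'
```

```text
time: 2.95
tool_pos: [0.5465, 0.2079, 0.2367]
tool_rot: [3.141, -0.0, -2.96]
contact_force: [0.9, -0.4, -0.9]
opening: 0.0141
grip_force: 25.0
time: 3.45
tool_pos: [0.5473, 0.2081, 0.3522]
tool_rot: [3.141, 0.009, -2.96]
contact_force: [0.5, -0.2, 0.3]
opening: 0.0134
grip_force: 25.0
```

```bash
python3 go.py .5664 -.0803 .352 81.13
```

```text
t 3.45 pos [0.5473 0.2081 0.3522] F [ 0.53 -0.18  0.33] close ang 100.39 -> d [ 3.330e+01 -2.871e+02 -2.000e-01] roll 0.3362
```

```bash
python3 -m crank '[[-1,4,-35,0,0.05],[-1,8,-70,0,0.1],[-1,12,-105,0,0.15],[-1,16,-140,0,0.2],[-1,20,-175,0,0.25],[-1,24,-210,0,0.3],[-1,29,-245,0,0.336],[-1,33,-275,0,0.336],[-1,33,-287,0,0.336],[-1,33,-287,0,0.336],[-1,33,-287,0,0.336]]';python3 go.py .5664 -.0803 .328 81.13; python3 - <<'E'
from h import *
p,d=vision.read_camera("scene");cv2.imwrite("pics/s4.png",cv2.resize(p[90:230,120:300],None,fx=4,fy=4)[:,:,::-1])
E
```

```text
time: 4.37
tool_pos: [0.5657, -0.0804, 0.3461]
tool_rot: [3.141, -0.001, 2.985]
contact_force: [-0.8, 0.3, -0.3]
opening: 0.014
grip_force: 25.0
t 4.3667 pos [ 0.5657 -0.0804  0.3461] F [-0.83  0.33 -0.25] close ang 81.05 -> d [-0.7  0.2 18.1] roll -0.0013
```

View pics/s4.png

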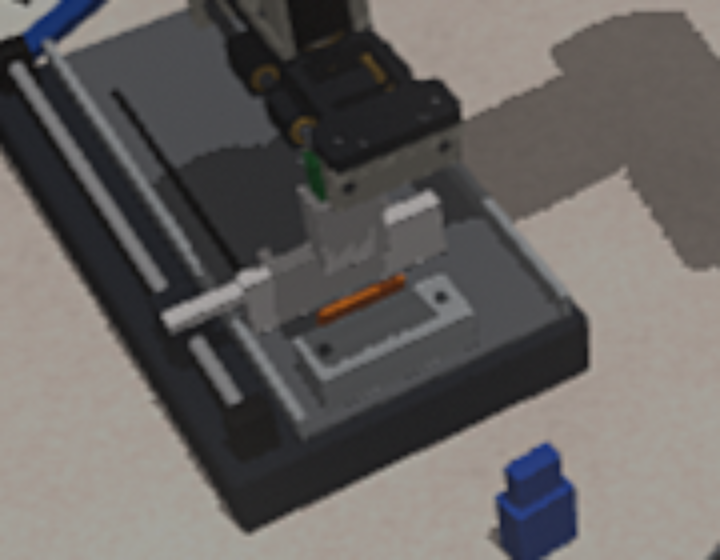

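The green spacer hangs above the gap, between the pusher and the orange pad at crop (360,298). Now I'll lower it to about 35 mm above the deck, then feel towards the pusher.

```bash
python3 -m crank '[[-1,0,0,6,0],[-1,0,0,12,0],[-1,0,0,17,0],[-1,0,0,20,0],[-1,0,0,23,0],[-1,0,0,23,0],[-1,0,0,23,0]]'; for i in 1 2; do python3 -m crank '[[-1,0,-1,0,0],[-1,0,-2,0,0],[-1,0,-2,0,0],[-1,0,-2,0,0]]';done
```

```text
time: 5.0
tool_pos: [0.5658, -0.0803, 0.3236]
tool_rot: [3.141, -0.0, 2.987]
contact_force: [-0.9, -1.1, -0.2]
opening: 0.0137
grip_force: 25.0
time: 5.33
tool_pos: [0.5655, -0.0825, 0.3239]
tool_rot: [3.142, 0.0, 2.987]
contact_force: [-0.4, 0.2, -1.0]
opening: 0.0141
grip_force: 25.0
time: 5.67
tool_pos: [0.5652, -0.0844, 0.3237]
tool_rot: [3.142, 0.0, 2.987]
contact_force: [-0.8, -0.5, -0.1]
opening: 0.0138
grip_force: 25.0
```

```bash
for i in 1 2 3; do python3 -m crank '[[-1,0,-1,0,0],[-1,0,-1,0,0],[-1,0,-1,0,0]]' | sed -n '2p;4p';done
```

```text
tool_pos: [0.565, -0.0854, 0.3237]
contact_force: [-0.7, -0.3, 0.3]
tool_pos: [0.5649, -0.0864, 0.3237]
contact_force: [-0.8, 0.0, -0.8]
tool_pos: [0.5647, -0.0873, 0.3237]
contact_force: [-0.0, -0.3, -0.2]
```

```bash
for i in 1 2 ; do python3 -m crank '[[-1,0,-1,0,0],[-1,0,-1,0,0],[-1,0,-1,0,0]]' | sed -n '2p;4p';done
```

```text
tool_pos: [0.5646, -0.0878, 0.3237]
contact_force: [0.9, 4.7, 0.1]
tool_pos: [0.5645, -0.0883, 0.3238]
contact_force: [0.8, 7.2, 0.1]
```

```bash
python3 -m crank '[[-1,0,1.5,0,0],[-1,0,1.5,0,0],[-1,0,1.5,0,0]]' | sed -n '2p;4p'; for i in 1 2 3 4; do python3 -m crank '[[-1,0,0,1,0],[-1,0,0,2,0],[-1,0,0,3,0],[-1,0,0,3,0]]' | sed -n '2p;4p';done
```

```text
tool_pos: [0.5646, -0.0876, 0.3238]
contact_force: [1.1, 2.8, 0.7]
tool_pos: [0.5647, -0.0877, 0.3207]
contact_force: [0.7, 4.1, 0.6]
tool_pos: [0.5647, -0.0877, 0.3175]
contact_force: [1.1, 5.0, 0.1]
tool_pos: [0.5646, -0.0877, 0.3146]
contact_force: [1.3, 5.0, 1.3]
tool_pos: [0.5646, -0.0877, 0.3116]
contact_force: [1.2, 5.1, 0.6]
```

```bash
python3 -m crank '[[-1,0,0.7,0,0],[-1,0,0.7,0,0],[-1,0,0.7,0,0]]' | sed -n '2p;4p'; for i in 1 2 3 4; do python3 -m crank '[[-1,0,0,1,0],[-1,0,0,2,0],[-1,0,0,2,0]]' | sed -n '2p;4p';done
```

```text
tool_pos: [0.5647, -0.0874, 0.3115]
contact_force: [1.2, 2.0, -1.3]
tool_pos: [0.5646, -0.0874, 0.3093]
contact_force: [-0.3, 0.2, -1.6]
tool_pos: [0.5646, -0.0873, 0.3073]
contact_force: [-0.4, 0.1, -0.7]
tool_pos: [0.5648, -0.0873, 0.3059]
contact_force: [-1.4, -1.5, 0.8]
tool_pos: [0.5649, -0.0873, 0.3041]
contact_force: [0.4, -1.2, 3.3]
```

```bash
for i in 1 2 3; do python3 -m crank '[[-1,0,0,1,0],[-1,0,0,2,0],[-1,0,0,2,0]]' | sed -n '2p;3p;4p';done
```

```text
tool_pos: [0.5649, -0.0873, 0.3018]
tool_rot: [-3.141, 0.001, 2.987]
contact_force: [1.0, -2.1, 3.6]
tool_pos: [0.5648, -0.0872, 0.2995]
tool_rot: [-3.141, 0.0, 2.987]
contact_force: [0.4, -3.7, 3.9]
tool_pos: [0.5646, -0.0872, 0.2971]
tool_rot: [-3.142, -0.001, 2.987]
contact_force: [0.8, -3.9, 0.6]
```

```bash
for i in 1 2 3 4 5; do python3 -m crank '[[-1,0,0,1,0],[-1,0,0,2,0],[-1,0,0,2,0]]' | sed -n '2p;4p';done
```

```text
tool_pos: [0.5646, -0.0872, 0.2953]
contact_force: [-1.2, -3.3, 0.1]
tool_pos: [0.5647, -0.0871, 0.2934]
contact_force: [-1.7, -3.2, -0.9]
tool_pos: [0.5647, -0.0871, 0.2915]
contact_force: [-0.1, -3.1, 1.0]
tool_pos: [0.5648, -0.0871, 0.2895]
contact_force: [-0.3, -3.3, 0.7]
tool_pos: [0.5648, -0.0871, 0.2876]
contact_force: [0.4, -4.8, 1.4]
```

```bash
for i in 1 2; do python3 -m crank '[[-1,0,0,0.5,0],[-1,0,0,1,0],[-1,0,0,1,0]]' | sed -n '2p;4p';done
```

```text
tool_pos: [0.5648, -0.0871, 0.2875]
contact_force: [-2.3, -4.4, 7.4]
tool_pos: [0.5647, -0.0871, 0.2875]
contact_force: [-4.3, -4.2, 13.3]
```

```bash
python3 -m crank '[[-1,0,-0.5,-1.5,0],[-1,0,-0.5,-1.5,0],[-1,0,-0.5,-1.5,0]]' | sed -n '2p;4p'; python3 -m crank '[[0,0,0,0,0],[0,0,0,0,0],[0,0,0,0,0],[0,0,0,0,0],[0,0,0,0,0],[0,0,0,0,0],[0,0,0,0,0],[0,0,0,0,0],[0,0,0,0,0],[0,0,0,0,0]]'
```

```text
tool_pos: [0.5647, -0.0874, 0.2875]
contact_force: [-1.4, -1.6, 5.3]
time: 13.33
tool_pos: [0.5647, -0.0876, 0.2872]
tool_rot: [3.141, 0.0, 2.987]
contact_force: [-0.1, -1.2, 0.4]
opening: 0.0458
grip_force: 0.0
```

```bash
python3 -m crank '[[0,0,0,-10,0],[0,0,0,-30,0],[0,0,0,-60,0],[0,0,0,-90,0],[0,0,30,-110,0],[0,0,60,-110,0],[0,0,100,-110,0],[0,0,140,-110,0],[0,0,180,-110,0],[0,0,180,-110,0],[0,0,180,-110,0]]'; python3 - <<'E'
from h import *
C=[]
for n,b in(("scene",(120,220,160,270)),("top",(150,290,225,450))):
    p,d=vision.read_camera(n);X=pts(n,d);H,S,V=cv2.split(cv2.cvtColor(p,cv2.COLOR_RGB2HSV))
    yaw=np.radians(-8.87);ey=np.array([-np.sin(yaw),np.cos(yaw)]);ex=np.array([ey[1],-ey[0]])
    m=(H>=45)&(H<=80)&(S>110)&(X[...,2]>.12)&(X[...,1]<0);print(n,m.sum(),"green top z",np.percentile(X[...,2][m],[50,95]) if m.any() else 0,"lx,ly",np.median(X[m][:,:2]@ex),np.median(X[m][:,:2]@ey))
    f=4 if n=="scene" else 3
    c=cv2.resize(p[b[0]:b[1],b[2]:b[3]],None,fx=f,fy=f)[:,:,::-1]
    cv2.imwrite(f"pics/after_{n}.png",c)
E
```

```text
time: 14.25
tool_pos: [0.5922, 0.0924, 0.3978]
tool_rot: [3.141, 0.001, 2.991]
contact_force: [-0.1, -0.5, 0.1]
opening: 0.0455
grip_force: 0.0
scene 106 green top z [0.13218942 0.13594272] lx,ly 0.5729721458254127 0.0053249452801760345
top 0 green top z 0 lx,ly nan nan
  return _methods._mean(a, axis=axis, dtype=dtype,
  ret = ret.dtype.type(ret / rcount)
```

View pics/after_scene.png

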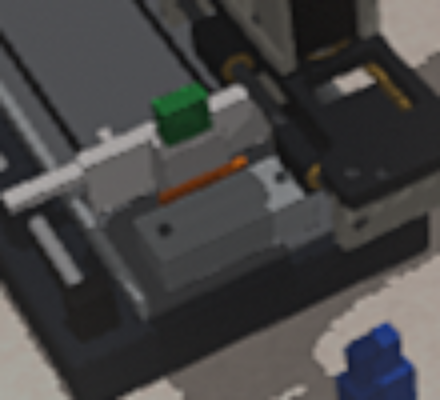

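View pics/after_top.png

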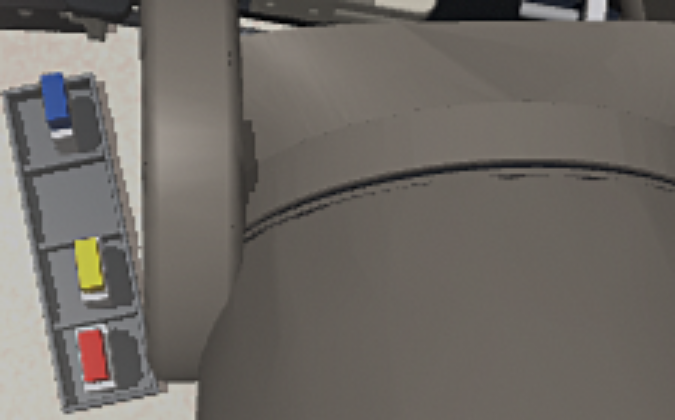

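The green spacer stands upright in the gap, with its tab at crop (182,112). Its top is at z≈0.133 m, which is the deck plus 78 mm. The blue, yellow and red spacers still stand in the tray.

```bash
python3 -c "
from cell import ticket;print(ticket.hand_in())"
```

```text
the job is handed in; nothing more can be done
None
```

I handed the job in with the green 23 mm spacer (spacer23) standing fully down on the deck in the gap; the pad pushed back with about 3–5 N on the way in. The blue, yellow and red spacers are still upright in the stand, and no verdict came back.

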